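Fold down a row of sample-tray lids with a fingertip stroke

ROBOT

A 6-joint arm with a two-finger parallel gripper is mounted at the origin on the work surface. World frame = base frame: x ahead of the robot, y to its left, z up, the work surface at z = 0. Lengths are in m, angles in degrees, forces in N, time in s.
With the tool pointing down it reaches from about 0.3 to 0.775 m from the base axis. Payload 14.6 kg.
Tool frame: the origin (TCP) lies at the very end of the fingers, on their centre line; the grasp point (between the pads) lies 19 mm behind it (env.grip_depth is the distance from the TCP to the grasp point, in m); z points along the fingers, y is the direction in which the jaws open and shut (so a half turn about z gives the same grasp; the last joint's range is limited). The gripper opens to 94 mm and grips with 3 to 60 N. Pads are 16 mm wide; open, the fingers measure 119 mm over their backs; the gripper's body (75 mm by 177 mm) begins 78 mm behind the grasp point.
Start: joints at [-76.868, 17.183, 87.147, -0, 75.671, -3.816], TCP at [0.16, -0.526, 0.205] pointing down, gripper open.
Joint ranges: [-173.82, 173.82], [-45.26, 126.66], [13.44, 144.39], [-59.66, 239.66], [0, 175.72], [-146.38, 146.38]. Speed limits (degrees/s): [127.2, 127.2, 147.25, 180, 180, 180].

INTERFACE

Orientations are given as [roll, pitch, yaw] about the fixed x, y, z axes, in that order (R = Rz(yaw) Ry(pitch) Rx(roll)).
In Python, from workcell import monitor, imaging, workorder, env gives the robot as it stands. The module is installed in compiled form; this text tells all that it offers.
- The arm moves only by the tool send_rows, never from a script. Its argument "moves" is a list of rows, each a list of 3 entries, a list of its own where there are three numbers: the shift along the tool's x, y, z in m, then the turn, a rotation vector about the tool's x, y, z in rad, then the finger opening in m, from 0 to 0.094. A call has 1 to 10 rows; each row shifts and turns the commanded pose from where the row before left it, along the tool's axes as they then stand; what a row does not reach is not made up. A row lasts 1/10 s, in which the tool goes at most 50 mm and 8.59 degrees, less where a joint would pass 70% of its speed; a pose out of reach is approached as far as the arm can. A call with a gripper value outside its range is refused whole. The fingers move at their own pace and stop on an object; "newtons" is the grip in N (left out, the last holds). Time passes only in rows, so rows that do not move let the fingers close. It gives the time, the measured TCP pose, the force and the opening at its end, in the units of the state.
- monitor.observe(): the state, without advancing time (a new reading comes with each control period).
- imaging.get_image(name): name is "side" or "top"; returns a dict with "image" (400x640x3 uint8, red, green, blue), "vertical_fov" (degrees; the focal length in pixels is half the picture's height over the tangent of half this angle, whatever the lens; pixels are square), "cx", "cy" (the principal point, pixels), "D" ([k1, k2, p1, p2, k3] as OpenCV has them; the pictures are not rectified), "camera_from_world" (4x4, takes a point from world to camera coordinates). Camera axes: x right, y down, z forward; pixel columns grow to the right and rows downward; lengths in m; the calibration is good to about 2 mm. A picture is of the moment at which its call begins. There is no depth.
- workorder.finish_job(): hands the job in, once; it reports no verdict.
The state is a dict: "time": time; "joint_pos": joint angles; "dq": joint speeds; "effort": joint torques, N m; "ee_pos": TCP position; "tcp_rot": TCP orientation; "force": force on the tool from outside, world axes, zero at the start; "wrist_torque": the same for the moment, N m; "finger_gap": finger opening in m.
Only numpy, scipy, OpenCV 4.12 (cv2) and the standard library are available. Lean on these libraries where they do the work, as an engineer would, in place of code of your own. Each camera call takes 0.05 s, during which the arm holds its last target.

TASK

The five square flip lids on the sprung sample tray have been left ajar: run your closed fingertips lightly along the row, starting from the bare pad at the tray's tab end, so that the lids fold flat one after another in order, then lift clear. Do not press hard on the tray, and leave the small round lids of the other tray, the vials and everything else on the bench as they stand; nothing is to be picked up.

Things in the scene. Friction and masses are not known exactly. Their poses are not given: they have to be found in the camera images.
- row_start (a point): Centre of the top face of the bare start pad (34 x 36 mm, rigid grey plastic) at the tab end of the sample tray, where the row of square lids begins. Its height is exactly that of the lids' top faces when they lie flat, 53 mm above the bench. Its y axis points back along the row (out of the tab end), z up; so the row runs along its -y axis from here. The first lid's hinge is 22 mm from this point.
- row_end (a point): Point at the same height just past the far end of the row, 205 mm from row_start and 8 mm beyond the last lid's free edge when flat. The straight line row_start to row_end runs along the middle of all five lids. Nothing stands above the lids' height on this line beyond it for 40 mm.
- lid1 (a joint): Opening angle (rad) of square lid 1 of 5 from the start pad: 0 shut, starts at 0.45-0.85. White plate 24 mm across the row, 31 mm along it, 3 mm thick; hinge axis across the row 22 mm from row_start, 50 mm above the bench, free edge away from row_start. Stays where left (moves at about 0.3 N on the free edge); a fingertip coming from the hinge side folds it down.
- lid2 (a joint): Opening angle (rad) of square lid 2 of 5 from the start pad: 0 shut, starts at 0.45-0.85. White plate 24 mm across the row, 31 mm along it, 3 mm thick; hinge axis across the row 58 mm from row_start, 50 mm above the bench, free edge away from row_start. Stays where left (moves at about 0.3 N on the free edge); a fingertip coming from the hinge side folds it down.
- lid3 (a joint): Opening angle (rad) of square lid 3 of 5 from the start pad: 0 shut, starts at 0.45-0.85. White plate 24 mm across the row, 31 mm along it, 3 mm thick; hinge axis across the row 94 mm from row_start, 50 mm above the bench, free edge away from row_start. Stays where left (moves at about 0.3 N on the free edge); a fingertip coming from the hinge side folds it down.
- lid4 (a joint): Opening angle (rad) of square lid 4 of 5 from the start pad: 0 shut, starts at 0.45-0.85. White plate 24 mm across the row, 31 mm along it, 3 mm thick; hinge axis across the row 130 mm from row_start, 50 mm above the bench, free edge away from row_start. Stays where left (moves at about 0.3 N on the free edge); a fingertip coming from the hinge side folds it down.
- lid5 (a joint): Opening angle (rad) of square lid 5 of 5 from the start pad: 0 shut, starts at 0.45-0.85. White plate 24 mm across the row, 31 mm along it, 3 mm thick; hinge axis across the row 166 mm from row_start, 50 mm above the bench, free edge away from row_start. Stays where left (moves at about 0.3 N on the free edge); a fingertip coming from the hinge side folds it down.
- deck (a joint): How far (m) the sprung deck that carries the pad and the five square lids is pushed down: 0 at rest, 0.006 bottomed. It begins to sink at about 5 N, then gives 1.5 N per mm up to about 13 N; springs back when released.
- tray: The sample tray's grey frame, fixed to the bench, 96 x 262 mm, origin on the bench under the lid row's middle line, y axis along the row towards the start pad; a small 30 mm wide tab sticks out of the pad end. The deck with the lids lies over its origin (40 mm wide); a ledge 35 mm high runs parallel to the lids, 52 mm to its +x side, with the vials on it.
- round_tray: The other, smaller grey tray, 52 x 140 x 40 mm, fixed to the bench, origin on the bench under its centre; carries a row of four small round lids along its y axis. Not to be touched.
- round1_edge (a point): Free edge, on top, of small round flip lid 1 of the other tray (white disc, 20 mm across, 3 mm thick, standing open). To be left as it stands.
- round2_edge (a point): Free edge, on top, of small round flip lid 2 of the other tray (white disc, 20 mm across, 3 mm thick, standing open). To be left as it stands.
- round3_edge (a point): Free edge, on top, of small round flip lid 3 of the other tray (white disc, 20 mm across, 3 mm thick, standing open). To be left as it stands.
- round4_edge (a point): Free edge, on top, of small round flip lid 4 of the other tray (white disc, 20 mm across, 3 mm thick, standing open). To be left as it stands.
- vial1_center (a point): Centre (half-way up) of a loose amber vial with black cap, 11.6 mm across, 32 mm tall, standing on the sample tray's ledge; its top is 67 mm above the bench.
- vial2_center (a point): Centre (half-way up) of a loose amber vial with black cap, 11.6 mm across, 32 mm tall, standing on the sample tray's ledge; its top is 67 mm above the bench.
- vial3_center (a point): Centre (half-way up) of a loose amber vial with black cap, 11.6 mm across, 32 mm tall, standing on the sample tray's ledge; its top is 67 mm above the bench.
- bottle: Loose glass bottle, 70 mm across, 140 mm tall, origin at the centre of its underside; bystander.
- beaker: Loose glass beaker, 60 mm across, 75 mm tall, origin at the centre of its underside; bystander.
- jar: Loose white jar, 50 mm across, 60 mm tall, origin at the centre of its underside; bystander.
- driver: Loose screwdriver lying on the bench, 160 mm long, origin under its middle; bystander.

How it is judged (in metres and radians):
On the way, in this order (a step that is already met when the one before it is completed fails the run):
1. square lid 1, counted from the start pad, lies flat (value of joint lid1 below 0.15 rad), for 0.1 s.
2. square lid 2, counted from the start pad, lies flat (value of joint lid2 below 0.15 rad), for 0.1 s.
3. square lid 3, counted from the start pad, lies flat (value of joint lid3 below 0.15 rad), for 0.1 s.
4. square lid 4, counted from the start pad, lies flat (value of joint lid4 below 0.15 rad), for 0.1 s.
5. square lid 5, counted from the start pad, lies flat (value of joint lid5 below 0.15 rad), for 0.1 s.
At the end, for the whole second after the job is handed in: All five square lids lie flat (each within 0.15 rad of shut, about 4.5 mm at the free edge), folded down in order from the start pad; the deck has sprung back up; the round lids are within 4 mm, the vials within 10 mm and the other loose things within 15 mm of where they began (value of joint each of lid1, lid2, lid3, lid4, lid5 below 0.15 rad and value of joint deck below 0.0015 m and distance of each of round1_edge, round2_edge, round3_edge, round4_edge from where it was at the start of the episode below 0.004 m and distance of each of vial1_center, vial2_center, vial3_center from where it was at the start of the episode below 0.01 m and distance of each of bottle, beaker, jar, driver from where it was at the start of the episode below 0.015 m); the robot touches nothing.
It fails at once if the fingers press on the sample tray with more than 25 N (contact force between the fingers and tray above 25 N).
It fails at once if a round lid of the other tray is moved by more than 4 mm (distance of any of round1_edge, round2_edge, round3_edge, round4_edge from where it was at the start of the episode above 0.004 m).
It fails at once if a vial is moved, tipped or lifted by more than 10 mm (distance of any of vial1_center, vial2_center, vial3_center from where it was at the start of the episode above 0.01 m).
It fails at once if another loose thing is moved or lifted by more than 15 mm (distance of any of bottle, beaker, jar, driver from where it was at the start of the episode above 0.015 m).
It also fails if it takes over 40 s, if anything falls off the work surface, if the arm or the gripper's body presses on something with over 40 N, if the wrist force passes 120 N, or if a joint passes its speed limit or range.

## Working session

There is one attempt and no reset: what is moved stays moved. The work goes in short steps, Python scripts to look and compute and a tool call to move; the robot and the scene stay as the last step left them, time stands still between calls to the robot, and variables do not carry over. Pictures are saved under pics/ and viewed, and the job is handed in when it is done.

Besides the shell and the picture viewer there is one more tool, called after "Call:" by a JSON object that holds its "op" and its "data". send_rows: Moves the arm, as the interface text tells. Its arguments: {"type":"object","properties":{"moves":{"type":"array"},"newtons":{"type":"number"}},"required":["moves"]}

```bash
mkdir -p pics; cat > h.py <<'E'
import numpy as np,cv2,pickle
from workcell import monitor, imaging, workorder, env
def grab(n,tag):
    d=imaging.get_image(n); pickle.dump(d,open(f'pics/{tag}.pkl','wb'))
    cv2.imwrite(f'pics/{tag}.png',d['image'][:,:,::-1]); return d
def K(d):
    f=200/np.tan(np.radians(d['vertical_fov'])/2)
    return np.array([[f,0,d['cx']],[0,f,d['cy']],[0,0,1.]])
def ray(d,px):
    T=np.array(d['camera_from_world'])
    u=cv2.undistortPoints(np.array([[px]],float),K(d),np.array(d['D'],float))[0,0]
    R=T[:3,:3]; return -R.T@T[:3,3], R.T@np.array([u[0],u[1],1])
def atz(d,px,z):
    c,r=ray(d,px); return c+r*(z-c[2])/r[2]
def proj(d,P):
    T=np.array(d['camera_from_world']); 
    return cv2.projectPoints(np.array(P,float).reshape(-1,1,3),cv2.Rodrigues(T[:3,:3])[0],T[:3,3],K(d),np.array(d['D'],float))[0][:,0]
def crop(d,x0,y0,x1,y1,s,tag):
    cv2.imwrite(f'pics/{tag}.png',cv2.resize(d['image'][y0:y1,x0:x1,::-1],None,fx=s,fy=s,interpolation=cv2.INTER_CUBIC))
E
python3 - <<'E'
from h import *
print(monitor.observe())
for n in('side','top'):
    d=grab(n,n+'0'); print(n,d['vertical_fov'],d['D'],d['camera_from_world'])
E
```

```text
{'time': 0.0, 'joint_pos': array([-7.68670802e+01,  1.72166664e+01,  8.71815183e+01, -1.22652941e-03,
        7.56703487e+01, -3.81557046e+00]), 'dq': array([ 0.00036116,  0.07972547, -0.01985924,  0.01621653, -0.01264313,
       -0.11681614]), 'effort': array([ 8.44943643e-04, -5.31805515e+01, -3.52733016e+01,  7.08505232e-02,
        2.44133722e-02, -7.73636907e-05]), 'ee_pos': array([ 0.16026423, -0.52584729,  0.2048674 ]), 'tcp_rot': array([-1.79931539e+02, -3.37518883e-03,  1.69487926e+01]), 'force': array([ 0.58836951, -0.73229573,  0.1646449 ]), 'wrist_torque': array([-0.00718978, -0.06400148, -0.05200238]), 'finger_gap': 0.09414281693598109}
side 50.75503950563238 [-0.02125796  0.          0.          0.          0.        ] [[-0.98143418 -0.19118856 -0.01529298  0.53579393]
 [-0.12676863  0.70644358 -0.69632405  0.12940488]
 [ 0.14393282 -0.68145755 -0.71756459  1.0424492 ]
 [ 0.          0.          0.          1.        ]]
top 44.47591450655644 [0.04459779 0.         0.         0.         0.        ] [[-0.0046753  -0.99993667 -0.01023672  0.00217078]
 [-0.98048696  0.00659573 -0.19647345  0.55490659]
 [ 0.19652853  0.0091184  -0.98045571  1.4241988 ]
 [ 0.          0.          0.          1.        ]]
```

View pics/top0.png

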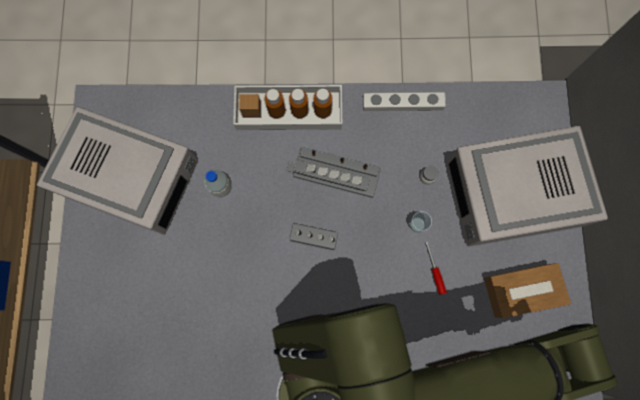

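View pics/side0.png

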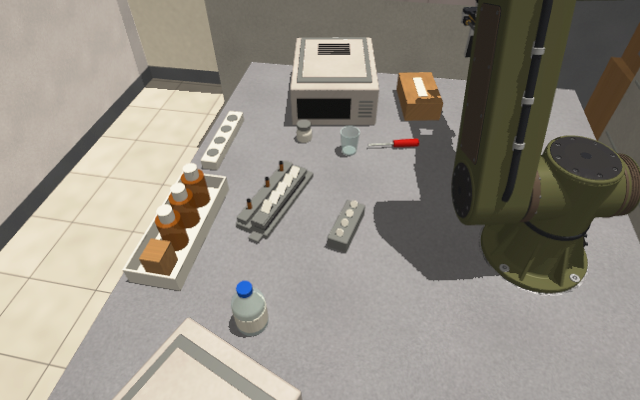

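```bash
python3 - <<'E'
from h import *
d=pickle.load(open('pics/top0.pkl','rb')); crop(d,280,140,390,205,7,'tc')
d=pickle.load(open('pics/side0.pkl','rb')); crop(d,230,150,325,245,6,'sc')
E
```

```text
(no output)
```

View pics/tc.png

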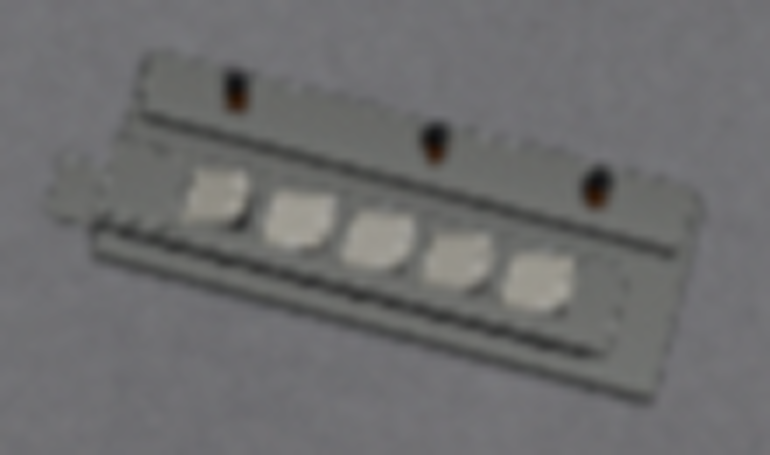

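View pics/sc.png

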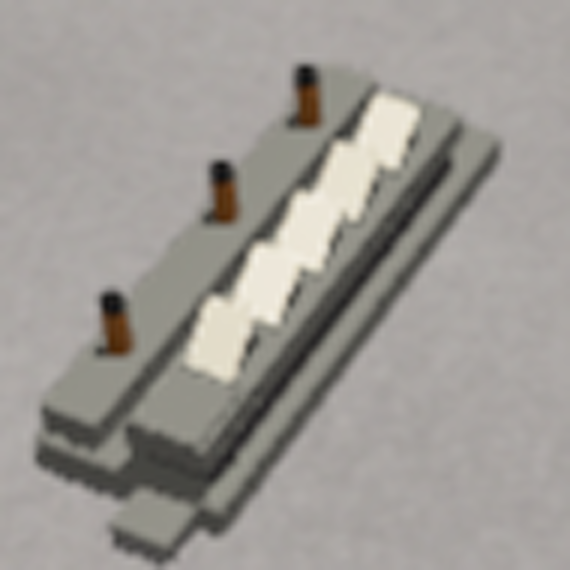

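```bash
cat > fit.py <<'E'
from h import *
from scipy.optimize import least_squares
t=pickle.load(open('pics/top0.pkl','rb')); s=pickle.load(open('pics/side0.pkl','rb'))
H=[22,58,94,130,166]
st=np.array([(185,218),(263,240),(342,262),(420,285),(502,303)])/7+[280,140]-0.43
ss=np.array([(235,383),(274,326),(318,271),(354,221),(398,170)])/6+[230,150]-0.42
sl=np.array([(185,358)])/6+[230,150]-.42
def W(p,a,b,z): # a along row from start, b = tray +x
    c,n=np.cos(p[2]),np.sin(p[2]); a,b=np.broadcast_arrays(np.array(a,float),np.array(b,float)); a=-a
    return np.stack([p[0]+c*b-n*a,p[1]+n*b+c*a,np.full(a.shape,z)],-1)
h=np.array(H)/1e3
def res(p):
    P=W(p,h,-.012,.0515)
    return np.concatenate([(proj(t,P)-st).ravel(),(proj(s,P)-ss).ravel(),(proj(s,W(p,[.022],.012,.0515))-sl).ravel()])
if __name__=='__main__':
    g=atz(t,(300,168),.053)
    r=least_squares(res,[g[0],g[1],-0.25]); p=r.x
    print(p,np.degrees(p[2]),np.round(r.fun.reshape(-1,2),2))
    np.save('p.npy',p)
    print('end',W(p,.205,0,.053))
    for d,(x0,y0,x1,y1),k,n in((t,(280,140,390,205),7,'to'),(s,(230,150,325,245),6,'so')):
        im=cv2.resize(d['image'][y0:y1,x0:x1,::-1],None,fx=k,fy=k,interpolation=cv2.INTER_CUBIC)
        def poly(a,b,z,col,cl=True):
            q=(proj(d,W(p,a,b,z))-[x0,y0]+.5)*k
            cv2.polylines(im,[q.astype(np.int32)],cl,col,1)
        poly([-.017,-.017,.017,.017],[-.018,.018,.018,-.018],.053,(0,0,255))
        for x in h: poly([x,x,x+.031,x+.031],[-.012,.012,.012,-.012],.053,(255,0,0))
        poly([-.02,.205],[0,0],.053,(0,255,0),False)
        poly([-.02,.205],[.052,.052],.035,(0,255,255),False)
        poly([-.02,.205],[-.02,-.02],.05,(255,0,255),False)
        poly([-.02,.205],[.02,.02],.05,(255,0,255),False)
        cv2.imwrite(f'pics/{n}.png',im)
E
python3 fit.py
```

```text
[ 0.6784494   0.06085065 -0.27476887] -15.743096365496354 [[-0.2   0.56]
 [-0.06  0.41]
 [-0.04  0.27]
 [ 0.17  0.  ]
 [-0.16  0.45]
 [-0.62 -0.57]
 [ 0.1  -0.35]
 [-0.3  -0.09]
 [ 0.36 -0.32]
 [-0.56 -0.06]
 [-0.3   0.54]]
end [ 0.62282789 -0.13645938  0.053     ]
```

View pics/to.png

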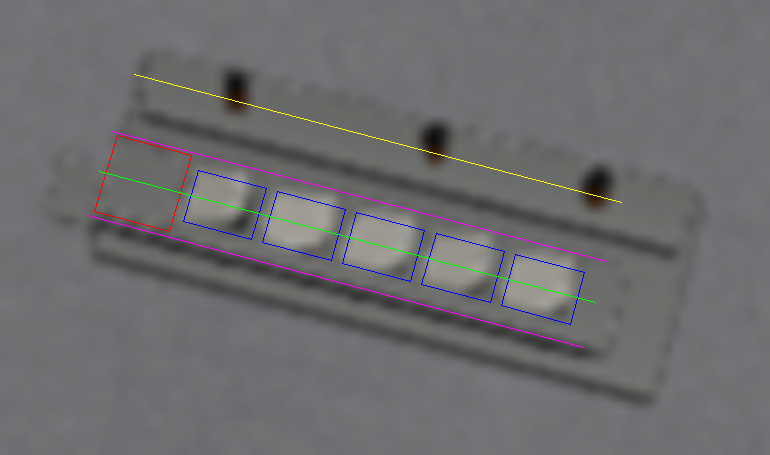

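View pics/so.png

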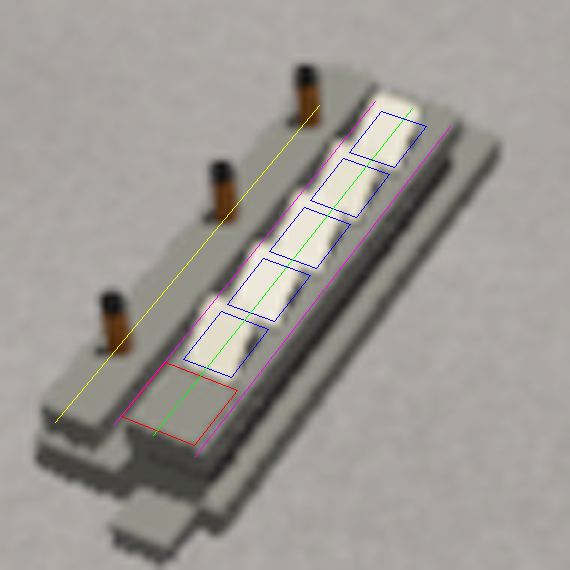

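```bash
python3 - <<'E'
from fit import *
for a,b in(((274,95),(192,170)),((297,96),(179,190)),((322,95),(165,212))):
    c1,r1=ray(t,a)
    for sp in (b,):
        c2,r2=ray(s,sp); A=np.stack([r1,-r2],1); k=np.linalg.lstsq(A,c2-c1,rcond=None)[0]
        print(c1+k[0]*r1,c2+k[1]*r2)
print(atz(t,(290,128),.04), atz(t,(217,176),.14))
E
```

```text
[0.82009632 0.1215612  0.25649465] [0.79085166 0.11589581 0.2428605 ]
[0.87721194 0.06696585 0.11976159] [0.87561251 0.06659522 0.11903221]
[ 0.9643928  -0.00768575 -0.07074913] [ 9.95429321e-01  9.67857104e-04 -5.69240589e-02]
[0.80539224 0.09331195 0.04      ] [0.62440584 0.2952619  0.14      ]
```

Call:
{"op": "send_rows", "data": {"moves": [[[0.0333, -0.0205, 0], [0, 0, 0], 0], [[0.0333, -0.0205, 0], [0, 0, 0], 0], [[0.0333, -0.0205, 0], [0, 0, 0], 0], [[0.0333, -0.0205, 0], [0, 0, 0], 0], [[0.0333, -0.0205, 0], [0, 0, 0], 0], [[0.0333, -0.0205, 0], [0, 0, 0], 0], [[0.0333, -0.0205, 0], [0, 0, 0], 0], [[0.0333, -0.0205, 0], [0, 0, 0], 0], [[0.0333, -0.0205, 0], [0, 0, 0], 0], [[0.0333, -0.0205, 0], [0, 0, 0], 0]], "newtons": 10}}

```text
time: 1.1
ee_pos: [0.4199, -0.2315, 0.2053]
tcp_rot: [-180.0, 0.0, 16.9]
force: [-0.2, -0.3, -0.3]
finger_gap: 0.0175
```

Call:
{"op": "send_rows", "data": {"moves": [[[0.0333, -0.0205, 0], [0, 0, 0], 0], [[0.0333, -0.0205, 0], [0, 0, 0], 0], [[0.0333, -0.0205, 0], [0, 0, 0], 0], [[0.0333, -0.0205, 0], [0, 0, 0], 0], [[0.0333, -0.0205, 0], [0, 0, 0], 0], [[0.0333, -0.0205, 0], [0, 0, 0], 0], [[0.0333, -0.0205, 0], [0, 0, 0], 0], [[0.0333, -0.0205, 0], [0, 0, 0], 0], [[0.0333, -0.0205, 0], [0, 0, 0], 0], [[0.0333, -0.0205, 0], [0, 0, 0], 0]]}}

```text
time: 2.1
ee_pos: [0.6786, 0.0616, 0.205]
tcp_rot: [-180.0, 0.0, 17.0]
force: [-0.2, 0.0, -0.6]
finger_gap: 0.0005
```

Call:
{"op": "send_rows", "data": {"moves": [[[0, 0, 0], [0, 0, -0.1429], 0], [[0, 0, 0], [0, 0, -0.1429], 0], [[0, 0, 0], [0, 0, -0.1429], 0], [[0, 0, 0], [0, 0, -0.1429], 0], [[0, 0, 0], [0, 0, -0.1429], 0], [[0, 0, 0], [0, 0, -0.1429], 0], [[0, 0, 0], [0, 0, -0.1429], 0], [[0, 0, 0], [0, 0, 0], 0], [[0, 0, 0], [0, 0, 0], 0]]}}

```text
time: 3.0
ee_pos: [0.6778, 0.0602, 0.2051]
tcp_rot: [-180.0, 0.0, 74.0]
force: [0.0, -0.3, 0.3]
finger_gap: 0.0
```

Call:
{"op": "send_rows", "data": {"moves": [[[0, 0, 0.03], [0, 0, 0], 0], [[0, 0, 0.03], [0, 0, 0], 0], [[0, 0, 0.03], [0, 0, 0], 0], [[0, 0, 0.03], [0, 0, 0], 0], [[0, 0, 0.02], [0, 0, 0], 0], [[0, 0, 0.005], [0, 0, 0], 0], [[0, 0, 0], [0, 0, 0], 0]]}}

```text
time: 3.7
ee_pos: [0.6778, 0.0602, 0.0602]
tcp_rot: [-180.0, 0.0, 74.1]
force: [0.9, 0.0, -0.1]
finger_gap: 0.0001
```

```bash
python3 - <<'E'
from h import *
d=grab('top','t1'); crop(d,270,130,390,210,6,'t1c')
d=grab('side','s1'); crop(d,225,140,330,245,5,'s1c')
print(monitor.observe()['ee_pos'])
E
```

```text
[0.67854917 0.06025144 0.06190667]
```

View pics/t1c.png

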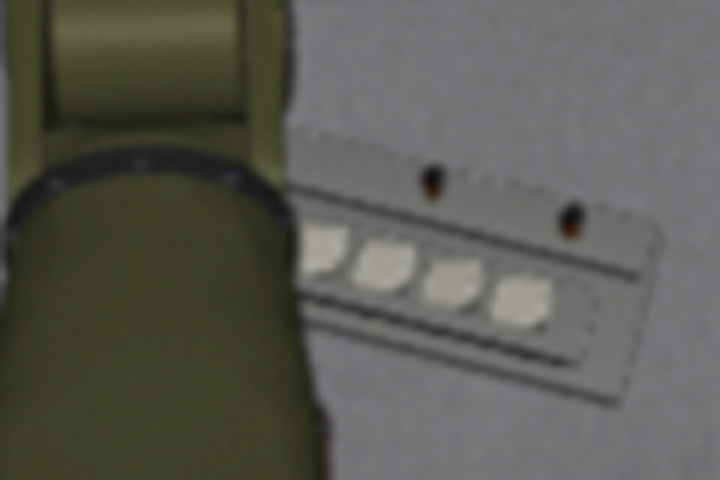

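View pics/s1c.png

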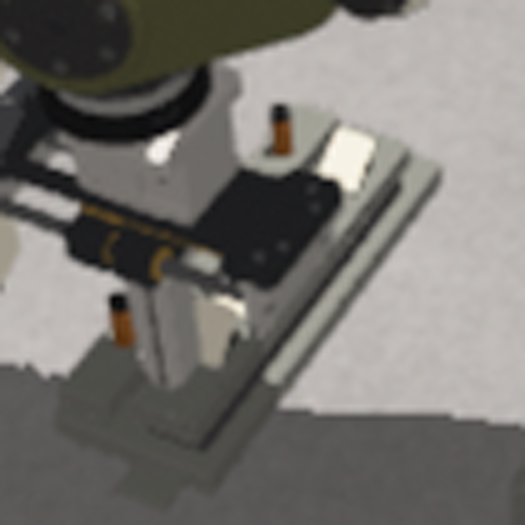

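```bash
python3 - <<'E'
from fit import *
d=pickle.load(open('pics/s1.pkl','rb')); p=np.load('p.npy')
x0,y0,k=250,190,14
im=cv2.resize(d['image'][190:235,230:285,::-1],None,fx=k,fy=k,interpolation=cv2.INTER_CUBIC); x0=230
def poly(a,b,z,col):
    q=(proj(d,W(p,a,b,z))-[x0,y0]+.5)*k; cv2.polylines(im,[q.astype(np.int32)],True,col,1)
poly([-.008,-.008,.008,.008],[-.0125,.0125,.0125,-.0125],.060,(0,255,0))
poly([-.017,-.017,.017,.017],[-.018,.018,.018,-.018],.053,(0,0,255))
cv2.imwrite('pics/s1o.png',im)
E
```

```text
(no output)
```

View pics/s1o.png

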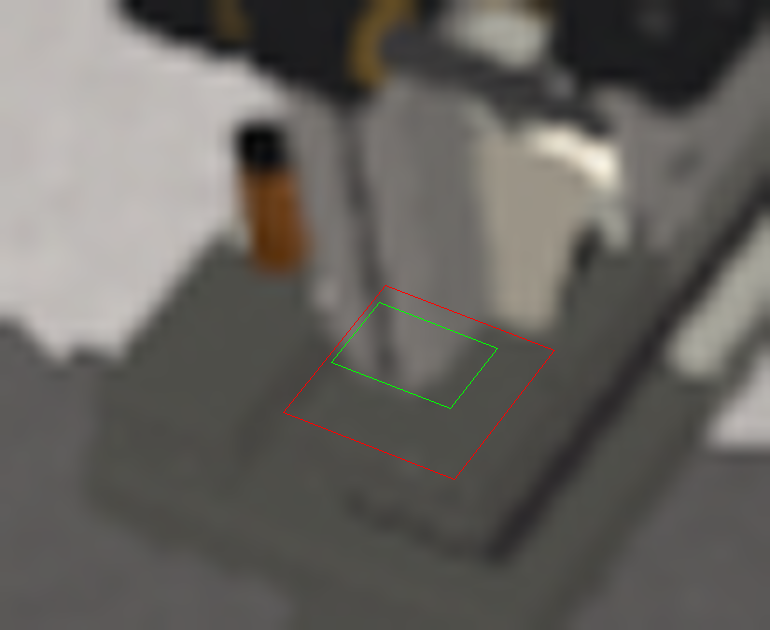

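Call:
{"op": "send_rows", "data": {"moves": [[[0, -0.001, 0.004], [0, 0, 0], 0], [[0, 0, 0.001], [0, 0, 0], 0], [[0, 0, 0.001], [0, 0, 0], 0], [[0, 0, 0], [0, 0, 0], 0]]}}

```text
time: 4.2
ee_pos: [0.6769, 0.0605, 0.0545]
tcp_rot: [180.0, -0.0, 74.3]
force: [-0.4, -0.3, 0.9]
finger_gap: 0.0004
```

Call:
{"op": "send_rows", "data": {"moves": [[[0, 0, 0.0005], [0, 0, 0], 0], [[0, 0, 0], [0, 0, 0], 0]]}}

```text
time: 4.4
ee_pos: [0.6769, 0.0605, 0.054]
tcp_rot: [180.0, -0.0, 74.3]
force: [-1.0, -0.4, 0.0]
finger_gap: 0.0003
```

Call:
{"op": "send_rows", "data": {"moves": [[[0, 0, 0.0005], [0, 0, 0], 0], [[0, 0, 0], [0, 0, 0], 0]]}}

```text
time: 4.6
ee_pos: [0.6769, 0.0605, 0.0534]
tcp_rot: [-180.0, 0.0, 74.3]
force: [0.9, 0.2, 0.2]
finger_gap: 0.0007
```

Call:
{"op": "send_rows", "data": {"moves": [[[-0.004, 0, 0], [0, 0, 0], 0], [[-0.004, 0, 0], [0, 0, 0], 0], [[-0.004, 0, 0], [0, 0, 0], 0], [[-0.004, 0, 0], [0, 0, 0], 0], [[-0.004, 0, 0], [0, 0, 0], 0], [[-0.004, 0, 0], [0, 0, 0], 0]]}}

```text
time: 5.2
ee_pos: [0.6703, 0.037, 0.0535]
tcp_rot: [180.0, 0.0, 74.3]
force: [0.7, 0.9, 0.4]
finger_gap: 0.0002
```

Call:
{"op": "send_rows", "data": {"moves": [[[-0.004, 0, 0], [0, 0, 0], 0], [[-0.004, 0, 0], [0, 0, 0], 0], [[-0.004, 0, 0], [0, 0, 0], 0], [[-0.004, 0, 0], [0, 0, 0], 0], [[-0.004, 0, 0], [0, 0, 0], 0], [[-0.004, 0, 0], [0, 0, 0], 0], [[0, 0, 0], [0, 0, 0], 0]]}}

```text
time: 5.9
ee_pos: [0.6638, 0.0138, 0.0535]
tcp_rot: [-180.0, 0.0, 74.2]
force: [0.2, 0.6, -0.4]
finger_gap: 0.0004
```

```bash
python3 - <<'E'
from h import *
d=grab('side','s2'); crop(d,225,140,330,245,6,'s2c')
print(monitor.observe()['ee_pos'],monitor.observe()['force'])
E
```

```text
[0.66385889 0.01405719 0.05347654] [-0.68307699 -0.49267509  0.04589556]
```

View pics/s2c.png

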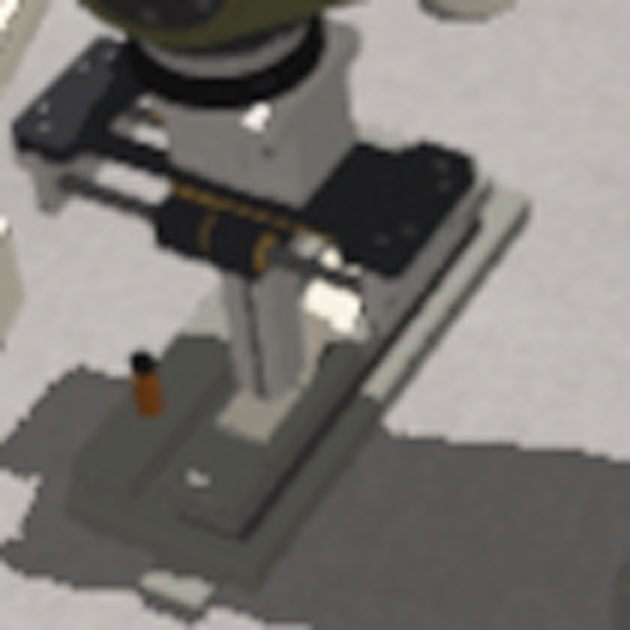

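Call:
{"op": "send_rows", "data": {"moves": [[[-0.004, -0.0002, 0], [0, 0, 0], 0], [[-0.004, -0.0002, 0], [0, 0, 0], 0], [[-0.004, -0.0002, 0], [0, 0, 0], 0], [[-0.004, 0, 0], [0, 0, 0], 0], [[-0.004, 0, 0], [0, 0, 0], 0], [[-0.004, 0, 0], [0, 0, 0], 0], [[-0.004, 0, 0], [0, 0, 0], 0], [[-0.004, 0, 0], [0, 0, 0], 0], [[-0.004, 0, 0], [0, 0, 0], 0], [[-0.004, 0, 0], [0, 0, 0], 0]]}}

```text
time: 6.95
ee_pos: [0.6524, -0.0242, 0.0535]
tcp_rot: [180.0, -0.0, 74.3]
force: [0.7, 0.1, 0.3]
finger_gap: 0.0004
```

Call:
{"op": "send_rows", "data": {"moves": [[[-0.004, 0, 0], [0, 0, 0], 0], [[-0.004, 0, 0], [0, 0, 0], 0], [[-0.004, 0, 0], [0, 0, 0], 0], [[-0.004, 0, 0], [0, 0, 0], 0], [[-0.004, 0, 0], [0, 0, 0], 0], [[-0.004, 0, 0], [0, 0, 0], 0], [[-0.004, 0, 0], [0, 0, 0], 0], [[-0.004, 0, 0], [0, 0, 0], 0], [[-0.004, 0, 0], [0, 0, 0], 0], [[-0.004, 0, 0], [0, 0, 0], 0]]}}

```text
time: 7.95
ee_pos: [0.6416, -0.0628, 0.0535]
tcp_rot: [180.0, -0.0, 74.3]
force: [0.2, 0.9, -0.4]
finger_gap: 0.0003
```

```bash
python3 - <<'E'
from h import *
d=grab('side','s3'); crop(d,225,140,330,245,6,'s3c')
E
```

```text
(no output)
```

View pics/s3c.png

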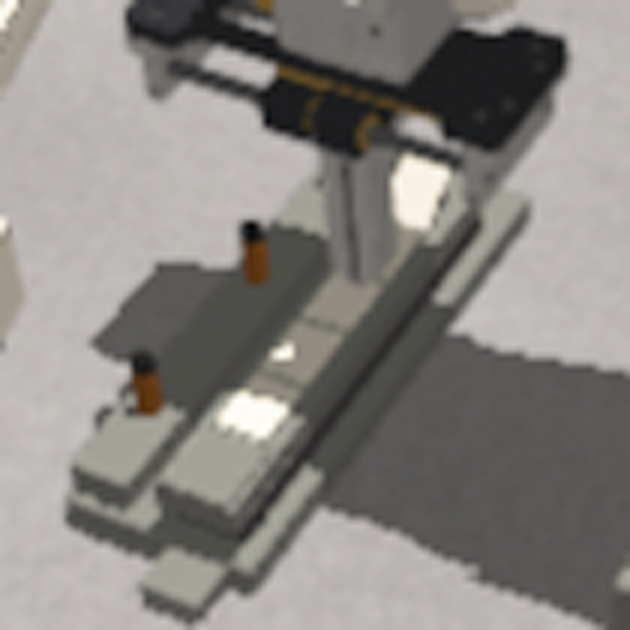

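Lids 1–3 lie flat with the finger at the end of lid 3; vials stand. Continuing.

Call:
{"op": "send_rows", "data": {"moves": [[[-0.004, 0, 0], [0, 0, 0], 0], [[-0.004, 0, 0], [0, 0, 0], 0], [[-0.004, 0, 0], [0, 0, 0], 0], [[-0.004, 0, 0], [0, 0, 0], 0], [[-0.004, 0, 0], [0, 0, 0], 0], [[-0.004, 0, 0], [0, 0, 0], 0], [[-0.004, 0, 0], [0, 0, 0], 0], [[-0.004, 0, 0], [0, 0, 0], 0], [[-0.004, 0, 0], [0, 0, 0], 0], [[-0.004, 0, 0], [0, 0, 0], 0]]}}

```text
time: 9.0
ee_pos: [0.6307, -0.1014, 0.0534]
tcp_rot: [180.0, 0.0, 74.3]
force: [-0.1, -0.0, -0.1]
finger_gap: 0.0003
```

Call:
{"op": "send_rows", "data": {"moves": [[[-0.004, 0, 0], [0, 0, 0], 0], [[-0.004, 0, 0], [0, 0, 0], 0], [[-0.004, 0, 0], [0, 0, 0], 0], [[-0.004, 0, 0], [0, 0, 0], 0], [[-0.004, 0, 0], [0, 0, 0], 0], [[-0.004, 0, 0], [0, 0, 0], 0], [[-0.004, 0, 0], [0, 0, 0], 0], [[-0.004, 0, 0], [0, 0, 0], 0], [[0, 0, 0], [0, 0, 0], 0], [[0, 0, 0], [0, 0, 0], 0]]}}

```text
time: 10.0
ee_pos: [0.6221, -0.1319, 0.0534]
tcp_rot: [-180.0, -0.0, 74.2]
force: [0.2, -0.3, -2.1]
finger_gap: 0.0007
```

Call:
{"op": "send_rows", "data": {"moves": [[[-0.004, 0, 0], [0, 0, 0], 0], [[-0.004, 0, 0], [0, 0, 0], 0], [[0, 0, 0], [0, 0, 0], 0], [[0, 0, -0.01], [0, 0, 0], 0], [[0, 0, -0.03], [0, 0, 0], 0], [[0, 0, -0.04], [0, 0, 0], 0], [[0, 0, -0.04], [0, 0, 0], 0], [[0, 0, -0.04], [0, 0, 0], 0], [[0, 0, 0], [0, 0, 0], 0], [[0, 0, 0], [0, 0, 0], 0]]}}

```text
time: 11.0
ee_pos: [0.6201, -0.1395, 0.2146]
tcp_rot: [179.9, 0.0, 74.3]
force: [-0.4, 0.2, -0.3]
finger_gap: 0.0003
```

```bash
python3 - <<'E'
from h import *
d=grab('side','s4'); crop(d,225,140,330,245,6,'s4c')
d=grab('top','t4'); print(monitor.observe()['time'])
E
```

```text
11.1
```

View pics/s4c.png

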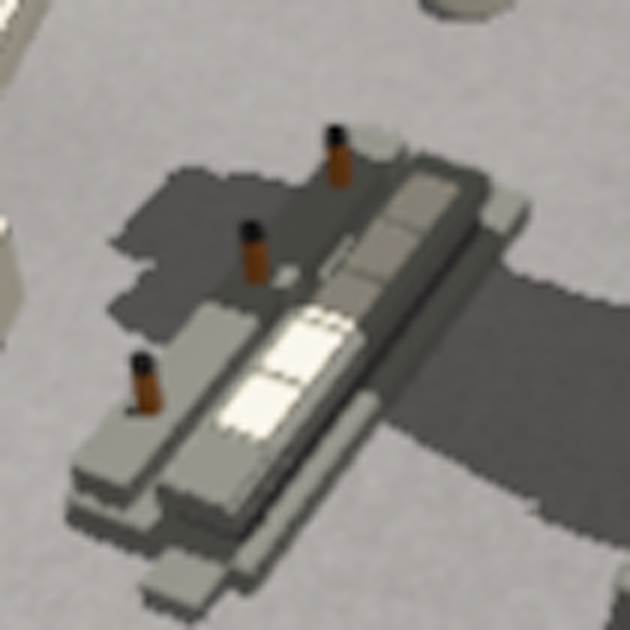

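View pics/s4.png

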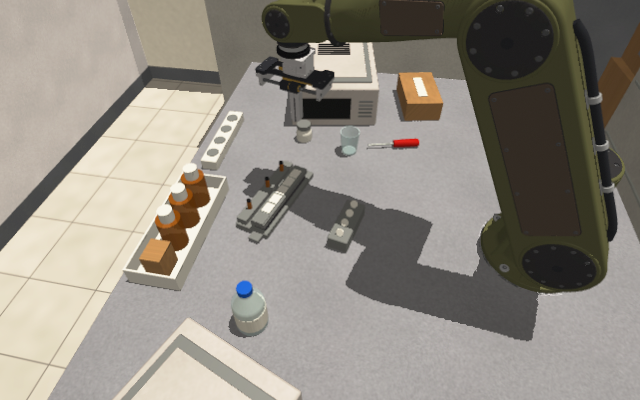

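```bash
python3 -c "
from h import *
print(workorder.finish_job())"
```

```text
the job is handed in; nothing more can be done
None
```

All five square lids were folded flat in order, and I handed the job in at about 11 s of the 40 s allowed.

I closed the fingers and lowered them over the start pad to about 53.4 mm measured tip height. From there I ran them 200 mm along the row at 40 mm/s, then lifted 160 mm clear.

- **Force:** the largest reading was about 2 N, well under the 25 N limit. Readings came only at the end of each call, so they could have missed a brief peak.
- **Lids:** the last side picture shows all five flat with thin, even seams. The far edge of lid 5 is within about 1 pixel of where a shut lid should appear.
- **Other things:** by eye in that picture, the vials, round lids, bottle, beaker, jar and screwdriver stand where they began. I did not measure their positions.
- **Disagreements:**
  - At the start pad the fingers looked about 1.5 mm off the fitted row line, towards the vials. I moved them about 1.6 mm the other way.
  - One tip height reading taken above the pad was about 2 mm higher than the others; the rest were consistent.

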